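# Load a casting mould on the vibrating table and switch it back on

### The job

Get the blue mould onto the vibrating table, ready for pouring: first push the table's switch lever over to off (the red side), then lift the blue mould out of the white tray by its two ends, stand it on the cork mat and let go, so that you can take it again by its long sides. Set it down flat between the two yellow end plates on the vibrating table, let go, and only then push the lever back to on (the green side). Leave the other two moulds in their places in the tray and do not shift the steel jug or the white jar.

Things in the scene. Friction and masses are not known exactly. Their poses are not given: they have to be found in the camera images.
- blue_mould: blue rigid block mould, loose, 0.1 to 0.21 kg: 58 mm long (its x), 36 mm wide (y), 50 mm tall (z); origin: centre of its underside. A blind hole, 20 mm across, opens in its top; either way round is alike. It stands in the tray in any of the three places of a row of moulds, their long sides 6 to 14 mm apart, so there it can be gripped only across its 58 mm length
- white_mould: white mould of the same size and origin, loose, standing in the tray; stays there
- yellow_mould: yellow mould of the same size and origin, loose, standing in the tray; stays there
- tray: fixed white open tray, 170 mm (x) by 165 mm (y), walls 5 mm thick and 30 mm high, floor 5 mm thick; origin at the centre of its underside. The moulds stand in a row along its y, 46 mm apart, with their length along its x
- cork_mat: fixed square cork mat, 120 by 120 mm, 4 mm thick, on the bench; origin at the centre of its underside
- nest (a point): centre of the nest floor on the vibrating table, 75 mm above the bench, where the middle of the mould's underside belongs. x runs along the mould's length, z up. Yellow end plates (8 mm thick, 50 mm wide, 55 mm high) stand 66 mm apart along x, low dark strips (6 mm high) 44 mm apart along y: 4 mm play each side. No finger fits at the ends: the mould goes in held across its 36 mm width
- vib_table: fixed vibrating table: grey housing 170 by 170 mm, aluminium deck 160 by 160 mm, 75 mm above the bench, with the nest in the middle; origin at the centre of its underside
- switch_box: fixed grey switch box on the bench, 90 mm (x) by 110 mm (y), 55 mm high; origin at the centre of its underside. A red patch on its top marks the off side (its -y), a green patch the on side (its +y)
- lever_knob (a point): centre of the heavy orange ball knob, 28 mm across, on the switch lever (steel rod, 10 mm thick), 75 mm from the hinge. The hinge lies along the box's x, over its centre, 55 mm above the bench: the knob swings in the box's y-z plane from 42 mm to the -y (off) side to 42 mm to the +y (on) side, 117 mm above the bench at either end, 130 mm midway
- lever (a joint): switch lever angle in rad: 0 is off (leaning to the red side, the box's -y), 1.2 is on (leaning to the green side, +y); upright at 0.6. The heavy knob drops it onto the end stop at 0 or 1.2 once pushed clearly past upright; 2 N at the knob moves it from an end
- jug: steel jug with a handle, 76 mm in diameter, 95 mm high, loose bystander; origin at the centre of its underside
- jar: white closed jar, 56 mm in diameter, 85 mm high, loose bystander; origin at the centre of its underside
Things that resemble listed ones, but are neither listed nor needed, are in the scene too. Several things look just like the cork_mat: the one meant starts farthest to the robot's left.

How it is judged:
By the outcome, as a careful person would: the job done as asked, in the order asked, and still so for the second after the job is handed in, with the robot touching nothing.
It also fails if it takes over 72 s, if anything falls off the work surface, if the arm or the gripper's body presses on something with over 40 N, if the wrist force passes 120 N, or if a joint passes its speed limit or range.

### The arm

A 6-joint arm with a two-finger parallel gripper is mounted at the origin on the work surface. World frame = base frame: x ahead of the robot, y to its left, z up, the work surface at z = 0. Lengths are in m, angles in rad, forces in N, time in s.
With the tool pointing down it reaches from about 0.35 to 0.875 m from the base axis. Payload 4.2 kg.
Tool frame: the origin (TCP) lies on the centre line of the jaws, within the pads' length; the fingertips stand 14 mm ahead of it and the grasp point (between the pads) lies 5 mm behind it; z points along the fingers, y is the line along which they close (so a half turn about z gives the same grasp; the last joint's range is limited). The gripper opens to 85 mm and grips with 20 to 120 N. Pads are 22 mm wide; open, the fingers measure 114 mm over their backs; the gripper's body (76 mm by 85 mm) begins 54 mm behind the grasp point. The pads swing forward as they close: fully open they stand 13 mm farther back than shut.
Start: joints at [-1.058, 0.385, 0.008, 0, -1.194, -0.259], TCP at [0.157, -0.605, 0.245] pointing down, gripper open.
Joint ranges: [-3.14, 3.14], [-1.21, 2.06], [-1.07, 1.41], [-3.16, 2.05], [-2.99, -0.16], [-3.1, 3.1]. Speed limits (rad/s): [2.79, 2.79, 3.14, 3.14, 3.14, 3.14].

### API

Orientations are given as a unit quaternion [w, x, y, z].
In Python, from cell import sensors, imaging, r gives the robot as it stands.
- The arm moves only by the tool jog_arm, never from a script. Its argument "commands" is a list of rows, each an object with "gripper": the opening, from 0 (shut) to 1 (fully open); "slide": the shift along the world's x, y, z normalised to -1 to 1, where 1 is 150 mm, a list of three; "rotation": the turn, a rotation vector about the world's x, y, z normalised to -1 to 1, where 1 is 45 degrees, a list of three. In form: [{"gripper": gripper, "slide": [dx, dy, dz], "rotation": [rx, ry, rz]}, ...]. A call has exactly 10 rows; each row is the pose to reach, as a shift and turn from the pose commanded when the call began; what a row does not reach only later rows make up. A row lasts 1/12 s, in which the tool goes at most 41.7 mm and 7.16 degrees, less where a joint would pass 70% of its speed; a pose out of reach is approached as far as the arm can. A call with a number of a shift or a turn outside -1 to 1 is refused whole. A call with a gripper value outside its range is refused whole. The fingers move at their own pace and stop on an object; "squeeze" is the grip in N (left out, the last holds). Time passes only in rows, so rows that repeat a pose let the fingers close, or fill a call up. It gives the time, the measured TCP pose, the force, the opening and the grip force at its end, in the units of the state.
- sensors.get_obs(): the state, without advancing time (a new reading comes with each control period).
- imaging.camera(name): name is "side" or "top"; returns the picture (420x560x3 uint8, blue, green, red); there is no depth.
- imaging.camera_model(name): a dict with "fx", "fy", "cx", "cy" (pixels), "eye" and "orientation" of the camera in the world. Camera axes: x right, y up, looking along -z (the intrinsics and any distortion apply to the point x, -y, -z); pixel columns grow to the right and rows downward; lengths in m; the calibration is good to about 2 mm. A picture is of the moment at which its call begins. camera_model takes no time and is no camera call.
- r.job_done(): hands the job in; it is judged then, once.
The state is a dict: "time": time; "joint_positions": joint angles; "dq": joint speeds; "joint_torque": joint torques, N m; "eef_pos": TCP position; "tcp_rot": TCP orientation; "wrist_force": force on the tool from outside, world axes, zero at the start; "moment": the same for the moment, N m; "width": finger opening in m; "gripper_force": force on a finger pad.
Only numpy, scipy, OpenCV 4.12 (cv2) and the standard library are available. Lean on these libraries where they do the work, as an engineer would, in place of code of your own. Each camera call takes 0.05 s, during which the arm holds its last target. There are 200 camera calls.

## Working session

There is one attempt and no reset: what is moved stays moved. The work goes in short steps, Python scripts to look and compute and a tool call to move; the robot and the scene stay as the last step left them, time stands still between calls to the robot, and variables do not carry over. Pictures are saved under pics/ and viewed, at most 10 in all, crops included, and the job is handed in when it is done.

Besides the shell and the picture viewer there is one more tool, called after ">>>" in YAML: its name, and indented under it one key for each argument. jog_arm: Moves the arm, as the interface text tells. Its arguments: {"type":"object","properties":{"commands":{"type":"array"},"squeeze":{"type":"number"}},"required":["commands"]}

```bash
mkdir -p pics; ls
python3 - <<'E'
from cell import sensors, imaging, r
import cv2
for n in("top","side"):
    cv2.imwrite(f"pics/{n}0.png",imaging.camera(n)); print(n,imaging.camera_model(n))
o=sensors.get_obs();print(o)
E
```

```text
pics
top {'fx': 546.4897447905239, 'fy': 546.4897447905239, 'cx': 278.452791501348, 'cy': 209.56779336458078, 'eye': array([ 0.19650769, -0.07510549,  1.72530318]), 'orientation': array([-0.69542115, -0.06163223,  0.0626928 ,  0.71320439])}
side {'fx': 390.0123686345618, 'fy': 390.0123686345618, 'cx': 279.3543295989805, 'cy': 208.58426989871504, 'eye': array([0.41978928, 0.74378902, 0.81511114]), 'orientation': array([-0.04444962, -0.02424895,  0.41138495,  0.9100542 ])}
{'time': 0.1, 'joint_positions': array([-1.05841274e+00,  3.85491235e-01,  6.75548177e-03, -4.27958018e-04,
       -1.19399984e+00, -2.58566748e-01]), 'dq': array([-0.00134709, -0.00038419,  0.00436131,  0.00373571, -0.00039118,
        0.00074238]), 'joint_torque': array([-1.09495104e-04, -3.93319309e+01,  1.88929904e+01,  4.19798434e+00,
       -2.61107765e-03,  4.85771210e-06]), 'eef_pos': array([ 0.15680903, -0.6044972 ,  0.24432226]), 'tcp_rot': array([-1.80284776e-04, -1.26489684e-01,  9.91967429e-01,  9.73264637e-04]), 'wrist_force': array([-0.10866523, -0.48215653,  0.00538309]), 'moment': array([-0.01506553,  0.03803762,  0.03720362]), 'gripper_force': 0.0, 'width': 0.0853841035235559}
```

View pics/top0.png

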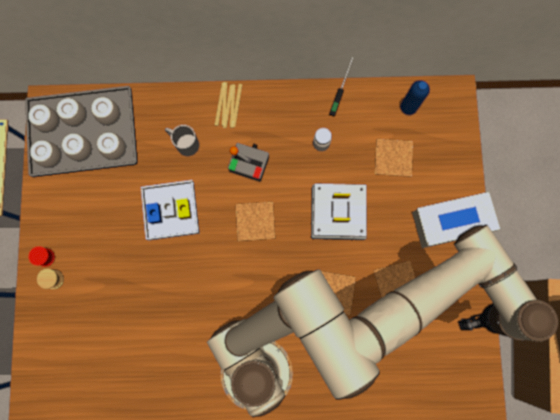

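View pics/side0.png

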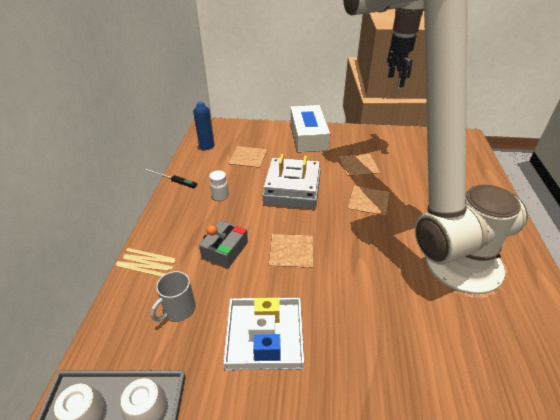

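The top view shows the tray at (170,210) with the blue mould leftmost at (153,213). The leftmost mat is at (255,221), the vibrating table at (340,210), the switch box at (248,162) with its knob at (235,151), the jug at (184,140) and the jar at (322,138). The side view agrees. Next I'll enlarge the parts that matter.

```bash
cat > h.py <<'E'
import numpy as np, cv2
from scipy.spatial.transform import Rotation as R
from cell import sensors, imaging, r
M={n:imaging.camera_model(n) for n in("top","side")}
def rot(n): q=M[n]["orientation"]; return R.from_quat([q[1],q[2],q[3],q[0]]).as_matrix()
def ray(n,p):
    m=M[n]; d=rot(n)@np.array([(p[0]-m["cx"])/m["fx"],-(p[1]-m["cy"])/m["fy"],-1]); return m["eye"],d/np.linalg.norm(d)
def on(n,p,z): e,d=ray(n,p); return e+d*(z-e[2])/d[2]
def tri(pt,ps):
    A=np.zeros((3,3));b=np.zeros(3)
    L=[ray("top",pt),ray("side",ps)]
    for e,d in L: Q=np.eye(3)-np.outer(d,d);A+=Q;b+=Q@e
    X=np.linalg.solve(A,b); return X,[round(1e3*np.linalg.norm((np.eye(3)-np.outer(d,d))@(X-e)),1) for e,d in L]
def proj(n,X):
    m=M[n];c=rot(n).T@(np.array(X)-m["eye"]);return m["cx"]-m["fx"]*c[0]/c[2],m["cy"]+m["fy"]*c[1]/c[2]
def crop(im,x,y,w,h,s,):return cv2.resize(im[y:y+h,x:x+w],None,fx=s,fy=s,interpolation=cv2.INTER_CUBIC)
E
python3 - <<'E'
from h import *
t=cv2.imread("pics/top0.png");s=cv2.imread("pics/side0.png")
a=np.hstack([crop(t,135,175,70,70,5),crop(t,220,135,60,70,5)])   # 350+300
b=np.hstack([crop(t,305,175,70,50,5),crop(s,255,150,75,62.5.__int__(),4)])
h1=np.zeros((600,650,3),np.uint8);h1[:350]=a;h1[350:600,:350]=b[:250,:350] if b.shape[0]>=250 else 0
cv2.imwrite("pics/c1.png",h1)
E
```

```text
Traceback (most recent call last):
ValueError: all the input array dimensions except for the concatenation axis must match exactly, but along dimension 0, the array at index 0 has size 250 and the array at index 1 has size 248
```

Run:
```python
from h import *
t=cv2.imread("pics/top0.png");s=cv2.imread("pics/side0.png")
# each tile 60x50 px at 4.4x -> 264 x 220
T=[(t,140,182),(t,220,138),(t,310,184)]; S=[(s,235,300),(s,195,216),(s,262,152)]
cv2.imwrite("pics/c1.png",np.vstack([np.hstack([crop(i,x,y,64,64,4) for i,x,y in L]) for L in(T,S)]))
```

```text
(no output)
```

View pics/c1.png

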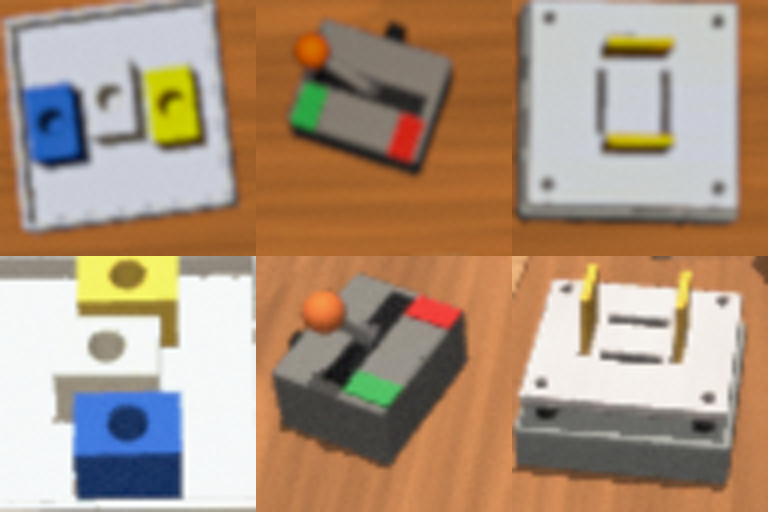

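The crops, numbered left to right, top row from the top view and bottom row from the side view:
- **Tray:** blue top face at about (152,212) top view and (266,340) side view.
- **Switch:** knob at (234,150) top view and (211,229) side view, on the green side.
- **Deck:** four bolts, yellow plates running image-horizontal, and the nest at about (340,208) top view.

Now the positions.

Run:
```python
from h import *
I={"top":cv2.imread("pics/top0.png"),"side":cv2.imread("pics/side0.png")}
H={k:cv2.cvtColor(v,cv2.COLOR_BGR2HSV) for k,v in I.items()}
def blob(n,lo,hi,box,amin=4,close=5):
    x,y,w,h=box; m=cv2.inRange(H[n][y:y+h,x:x+w],lo,hi)
    if close: m=cv2.morphologyEx(m,cv2.MORPH_CLOSE,np.ones((close,close)))
    out=[]
    for c in cv2.findContours(m,cv2.RETR_EXTERNAL,cv2.CHAIN_APPROX_NONE)[0]:
        f=np.zeros_like(m);cv2.drawContours(f,[c],-1,255,-1);mo=cv2.moments(f,True)
        if mo["m00"]>=amin: out.append((mo["m00"],np.array([mo["m10"]/mo["m00"]+x,mo["m01"]/mo["m00"]+y]),cv2.minAreaRect(c)))
    return sorted(out,key=lambda o:-o[0])
P=lambda *a:print(*[np.round(x,4) if isinstance(x,np.ndarray) else x for x in a])
b={}
for n,bx in(("top",(140,195,25,35)),("side",(245,325,50,60))):
    q=blob(n,(95,80,150),(130,255,255),bx)[0]; b[n]=q[1]; P("blue",n,q[0],q[1],q[2])
P("blue tri",*tri(b["top"],b["side"]), on("top",b["top"],.055),on("side",b["side"],.055))
rect=blob("top",(95,80,150),(130,255,255),(140,195,25,35))[0][2]
c=cv2.boxPoints(rect)+[140,195];w=np.array([on("top",p,.055)[:2] for p in c]);P("corners top",w.tolist(),"edges",np.linalg.norm(np.diff(w,axis=0),axis=1), "yaw",np.degrees(np.arctan2(*(np.diff(w,axis=0)[:,::-1].T))))
for nm,lo,hi,z in(("knob",(5,180,120),(14,255,255),.117),("green",(45,100,80),(75,255,255),.055),("red",(0,180,100),(4,255,255),.055)):
    v={}
    for n,bx in(("top",(220,138,60,50)),("side",(195,216,60,52))):
        q=blob(n,lo,hi,bx);v[n]=q[0][1];P(nm,n,q[0][0],q[0][1])
    P(nm,"tri",*tri(v["top"],v["side"]),on("top",v["top"],z),on("side",v["side"],z))
for n,bx in(("top",(310,184,60,50)),("side",(262,152,64,50))):
    for q in blob(n,(20,120,90),(35,255,255),bx): P("plate",n,q[0],q[1],np.array(cv2.boxPoints(q[2])+[bx[0],bx[1]]).tolist())
ot=[(319,188),(361,188),(318.4,229.6),(361.4,229.6)]
# bolts (hand-read from the crops), refined by dark centroid
def dark(n,X,Y,r=3):
    x0,y0=int(round(X))-r,int(round(Y))-r;g=I[n][y0:y0+2*r+1,x0:x0+2*r+1].min(2).astype(float)
    w=np.clip(np.median(g)-12-g,0,None);yy,xx=np.mgrid[0:2*r+1,0:2*r+1];return np.array([x0+(w*xx).sum()/w.sum(),y0+(w*yy).sum()/w.sum()])
t=[dark("top",310+u/4,184+v/4) for u,v in((37,17),(206,21),(35,184),(206,187))]
s=[dark("side",262+u/4,152+v/4) for u,v in((30,127),(55,32),(196,142),(210,44))]
# top order: (TL,TR,BL,BR): TL=+x+y, TR=+x-y, BL=-x+y, BR=-x-y ; side: near row = +y, image-left=+x
for a,c in zip(t,s): P("bolt",a,c,*tri(a,c),on("top",a,.075),on("side",c,.075))
P("mat",*tri((255,221),(291.5,250)),on("top",(255,221),.004))
P("jug",on("top",(184,140),.0),"jar",on("top",(322,138),.05))
```

```text
blue top 211.0 [151.9905 211.8341] ((11.991804122924805, 16.909835815429688), (17.926074981689453, 11.58857536315918), 84.80557250976562)
blue side 429.0 [266.1049 341.5315] ((21.5, 16.5), (15.0, 27.0), 90.0)
blue tri [0.4974 0.3116 0.0522] [np.float64(0.5), np.float64(0.5)] [0.4964 0.311  0.055 ] [0.4976 0.3131 0.055 ]
corners top [[0.5232018892758452, 0.3319040967626489], [0.5256179206570389, 0.2960503511815975], [0.469218804716673, 0.2902562292366353], [0.4668350955626628, 0.3259041782743219]] edges [0.0359 0.0567 0.0357] yaw [ -86.1449 -174.1343   93.8256]
knob top 3000.0 [249.5 162.5]
knob side 71.0 [211.0704 229.1972]
knob tri [0.6651 0.0074 0.0701] [np.float64(21.9), np.float64(21.9)] [0.6299 0.0031 0.117 ] [0.6712 0.0502 0.117 ]
green top 77.0 [232.8831 164.1039]
green side 78.0 [223.4872 248.7821]
green tri [0.6431 0.0585 0.0552] [np.float64(0.5), np.float64(0.5)] [0.6427 0.0585 0.055 ] [0.6436 0.0583 0.055 ]
red top 59.0 [256.8983 172.339 ]
red side 58.0 [239.1552 229.6034]
red tri [ 0.6146 -0.0167  0.0553] [np.float64(0.5), np.float64(0.5)] [ 0.6141 -0.0167  0.055 ] [ 0.61
[... 898 characters left out ...]
t64(0.6), np.float64(0.6)] [ 0.5546 -0.2077  0.075 ] [ 0.5534 -0.2015  0.075 ]
bolt [361.0052 188.9171] [276.4928 158.7208] [ 0.5458 -0.3368  0.0807] [np.float64(1.3), np.float64(1.3)] [ 0.5483 -0.3378  0.075 ] [ 0.5454 -0.3447  0.075 ]
bolt [318.4095 229.6111] [310.74   188.6321] [ 0.4251 -0.2019  0.0685] [np.float64(0.8), np.float64(0.8)] [ 0.4249 -0.2015  0.075 ] [ 0.4243 -0.1935  0.075 ]
bolt [361.1078 230.5963] [314.2473 161.1527] [ 0.4181 -0.3302  0.0827] [np.float64(0.5), np.float64(0.5)] [ 0.4186 -0.3314  0.075 ] [ 0.4186 -0.3418  0.075 ]
mat [ 0.4679 -0.0057 -0.0008] [np.float64(0.4), np.float64(0.4)] [ 0.4675 -0.0059  0.004 ]
jug [0.743  0.2224 0.    ] jar [ 0.7226 -0.226   0.05  ]
```

Run:
```python
from h import *
kt=(233.6,150.1);ks=(211.07,229.2)
X,e=tri(kt,ks);print("knob",X,e,on("top",kt,.117))
y=np.array([.354,.935]);x=np.array([.935,-.354]);h=X[:2]-.042*y;print("hinge",h)
g=np.array([.6431,.0585]);rr=np.array([.6146,-.0167])
print("patch mid in box frame of hinge",[( (g+rr)/2-h)@a for a in(x,y)])
for s,u in((1,.042+.04),(1,-.01),(1,-.082),(1,.01)): print(u,h+u*y)
p=[on("top",q,.13) for q in((341.66,218.94),(341.36,194.53))];print("plates",p,sum(p)/2)
```

```text
knob [0.67047058 0.05088824 0.1175731 ] [np.float64(0.5), np.float64(0.5)] [0.67008512 0.05088996 0.117     ]
hinge [0.65560258 0.01161824]
patch mid in box frame of hinge [np.float64(-0.028299403330017035), np.float64(-0.0007919697389543092)]
0.082 [0.68463058 0.08828824]
-0.01 [0.65206258 0.00226824]
-0.082 [ 0.62657458 -0.06505176]
0.01 [0.65914258 0.02096824]
plates [array([ 0.44738859, -0.26716491,  0.13      ]), array([ 0.52099318, -0.26961715,  0.13      ])] [ 0.48419089 -0.26839103  0.13      ]
```

The knob triangulates to (0.670, 0.051, 0.1176), as the text implies. The nest comes out at (0.486, −0.269) with yaw −2.8°, and the blue mould at (0.497, 0.312) with yaw about 5°. I'll start towards the lever.

>>> jog_arm:
  commands:
    - {"gripper":0,"slide":[0.07,0.092,0],"rotation":[0,0,0.024]}
    - {"gripper":0,"slide":[0.14,0.184,0],"rotation":[0,0,0.048]}
    - {"gripper":0,"slide":[0.21,0.276,0],"rotation":[0,0,0.072]}
    - {"gripper":0,"slide":[0.28,0.368,0],"rotation":[0,0,0.096]}
    - {"gripper":0,"slide":[0.35,0.46,0],"rotation":[0,0,0.12]}
    - {"gripper":0,"slide":[0.42,0.552,0],"rotation":[0,0,0.144]}
    - {"gripper":0,"slide":[0.49,0.644,0],"rotation":[0,0,0.168]}
    - {"gripper":0,"slide":[0.56,0.736,0],"rotation":[0,0,0.192]}
    - {"gripper":0,"slide":[0.63,0.828,0],"rotation":[0,0,0.216]}
    - {"gripper":0,"slide":[0.7,0.92,0],"rotation":[0,0,0.24]}

```text
time: 0.93
eef_pos: [0.2622, -0.466, 0.2448]
tcp_rot: [-0.0, -0.22, 0.976, 0.0]
wrist_force: [-0.3, 1.0, -0.4]
width: -0.0001
gripper_force: 0.0
```

>>> jog_arm:
  commands:
    - {"gripper":0,"slide":[0.07,0.092,0],"rotation":[0,0,0.024]}
    - {"gripper":0,"slide":[0.14,0.184,0],"rotation":[0,0,0.048]}
    - {"gripper":0,"slide":[0.21,0.276,0],"rotation":[0,0,0.072]}
    - {"gripper":0,"slide":[0.28,0.368,0],"rotation":[0,0,0.096]}
    - {"gripper":0,"slide":[0.35,0.46,0],"rotation":[0,0,0.12]}
    - {"gripper":0,"slide":[0.42,0.552,0],"rotation":[0,0,0.144]}
    - {"gripper":0,"slide":[0.49,0.644,0],"rotation":[0,0,0.168]}
    - {"gripper":0,"slide":[0.56,0.736,0],"rotation":[0,0,0.192]}
    - {"gripper":0,"slide":[0.63,0.828,0],"rotation":[0,0,0.216]}
    - {"gripper":0,"slide":[0.7,0.92,0],"rotation":[0,0,0.24]}

```text
time: 1.77
eef_pos: [0.3671, -0.328, 0.2449]
tcp_rot: [-0.0, -0.311, 0.951, 0.0]
wrist_force: [0.1, -0.3, 0.1]
width: -0.0001
gripper_force: 0.0
```

>>> jog_arm:
  commands:
    - {"gripper":0,"slide":[0.07,0.092,0],"rotation":[0,0,0.024]}
    - {"gripper":0,"slide":[0.14,0.184,0],"rotation":[0,0,0.048]}
    - {"gripper":0,"slide":[0.21,0.276,0],"rotation":[0,0,0.072]}
    - {"gripper":0,"slide":[0.28,0.368,0],"rotation":[0,0,0.096]}
    - {"gripper":0,"slide":[0.35,0.46,0],"rotation":[0,0,0.12]}
    - {"gripper":0,"slide":[0.42,0.552,0],"rotation":[0,0,0.144]}
    - {"gripper":0,"slide":[0.49,0.644,0],"rotation":[0,0,0.168]}
    - {"gripper":0,"slide":[0.56,0.736,0],"rotation":[0,0,0.192]}
    - {"gripper":0,"slide":[0.63,0.828,0],"rotation":[0,0,0.216]}
    - {"gripper":0,"slide":[0.7,0.92,0],"rotation":[0,0,0.24]}

```text
time: 2.6
eef_pos: [0.4721, -0.1901, 0.2449]
tcp_rot: [-0.0, -0.399, 0.917, 0.0]
wrist_force: [-0.3, -0.1, -0.1]
width: 0.0002
gripper_force: 0.0
```

>>> jog_arm:
  commands:
    - {"gripper":0,"slide":[0.07,0.092,0],"rotation":[0,0,0.024]}
    - {"gripper":0,"slide":[0.14,0.184,0],"rotation":[0,0,0.048]}
    - {"gripper":0,"slide":[0.21,0.276,0],"rotation":[0,0,0.072]}
    - {"gripper":0,"slide":[0.28,0.368,0],"rotation":[0,0,0.096]}
    - {"gripper":0,"slide":[0.35,0.46,0],"rotation":[0,0,0.12]}
    - {"gripper":0,"slide":[0.42,0.552,0],"rotation":[0,0,0.144]}
    - {"gripper":0,"slide":[0.49,0.644,0],"rotation":[0,0,0.168]}
    - {"gripper":0,"slide":[0.56,0.736,0],"rotation":[0,0,0.192]}
    - {"gripper":0,"slide":[0.63,0.828,0],"rotation":[0,0,0.216]}
    - {"gripper":0,"slide":[0.7,0.92,0],"rotation":[0,0,0.24]}

```text
time: 3.43
eef_pos: [0.5779, -0.0516, 0.2452]
tcp_rot: [-0.0, -0.484, 0.875, 0.0]
wrist_force: [-0.3, -0.5, -0.1]
width: 0.0001
gripper_force: 0.0
```

>>> jog_arm:
  commands:
    - {"gripper":0,"slide":[0.07,0.092,0],"rotation":[0,0,0.024]}
    - {"gripper":0,"slide":[0.14,0.184,0],"rotation":[0,0,0.048]}
    - {"gripper":0,"slide":[0.21,0.276,0],"rotation":[0,0,0.072]}
    - {"gripper":0,"slide":[0.28,0.368,0],"rotation":[0,0,0.096]}
    - {"gripper":0,"slide":[0.35,0.46,0],"rotation":[0,0,0.12]}
    - {"gripper":0,"slide":[0.42,0.552,0],"rotation":[0,0,0.144]}
    - {"gripper":0,"slide":[0.49,0.644,0],"rotation":[0,0,0.168]}
    - {"gripper":0,"slide":[0.56,0.736,0],"rotation":[0,0,0.192]}
    - {"gripper":0,"slide":[0.63,0.828,0],"rotation":[0,0,0.216]}
    - {"gripper":0,"slide":[0.7,0.92,0],"rotation":[0,0,0.24]}

```text
time: 4.27
eef_pos: [0.6828, 0.0866, 0.245]
tcp_rot: [-0.0, -0.564, 0.826, 0.0]
wrist_force: [-0.8, -0.4, -0.5]
width: 0.0001
gripper_force: 0.0
```

>>> jog_arm:
  commands:
    - {"gripper":0,"slide":[0.01,0.01,-0.14],"rotation":[0,0,0]}
    - {"gripper":0,"slide":[0.01,0.01,-0.28],"rotation":[0,0,0]}
    - {"gripper":0,"slide":[0.01,0.01,-0.42],"rotation":[0,0,0]}
    - {"gripper":0,"slide":[0.01,0.01,-0.56],"rotation":[0,0,0]}
    - {"gripper":0,"slide":[0.01,0.01,-0.7],"rotation":[0,0,0]}
    - {"gripper":0,"slide":[0.01,0.01,-0.83],"rotation":[0,0,0]}
    - {"gripper":0,"slide":[0.01,0.01,-0.83],"rotation":[0,0,0]}
    - {"gripper":0,"slide":[0.0,-0.03,-0.83],"rotation":[0,0,0]}
    - {"gripper":0,"slide":[-0.015,-0.06,-0.83],"rotation":[0,0,0]}
    - {"gripper":0,"slide":[-0.025,-0.09,-0.83],"rotation":[0,0,0]}

```text
time: 5.1
eef_pos: [0.6798, 0.0723, 0.1232]
tcp_rot: [0.003, -0.563, 0.826, -0.001]
wrist_force: [0.6, 4.7, 3.4]
width: -0.0004
gripper_force: 2.4
```

>>> jog_arm:
  commands:
    - {"gripper":0,"slide":[-0.02,-0.05,0],"rotation":[0,0,0]}
    - {"gripper":0,"slide":[-0.04,-0.1,0],"rotation":[0,0,0]}
    - {"gripper":0,"slide":[-0.06,-0.155,0],"rotation":[0,0,0]}
    - {"gripper":0,"slide":[-0.08,-0.21,0],"rotation":[0,0,0]}
    - {"gripper":0,"slide":[-0.1,-0.265,0],"rotation":[0,0,0]}
    - {"gripper":0,"slide":[-0.12,-0.32,0],"rotation":[0,0,0]}
    - {"gripper":0,"slide":[-0.14,-0.37,0],"rotation":[0,0,0]}
    - {"gripper":0,"slide":[-0.16,-0.42,0],"rotation":[0,0,0]}
    - {"gripper":0,"slide":[-0.18,-0.475,0],"rotation":[0,0,0]}
    - {"gripper":0,"slide":[-0.18,-0.475,0],"rotation":[0,0,0]}

```text
time: 5.93
eef_pos: [0.6503, -0.0014, 0.1207]
tcp_rot: [-0.001, -0.562, 0.827, 0.0]
wrist_force: [-0.4, 0.2, -0.3]
width: 0.0003
gripper_force: 0.0
```

>>> jog_arm:
  commands:
    - {"gripper":0,"slide":[0,0,0.13],"rotation":[0,0,0]}
    - {"gripper":0,"slide":[0,0,0.26],"rotation":[0,0,0]}
    - {"gripper":0,"slide":[0,0,0.4],"rotation":[0,0,0]}
    - {"gripper":0.3,"slide":[-0.05,0.06,0.5],"rotation":[0,0,0.02]}
    - {"gripper":1,"slide":[-0.1,0.12,0.5],"rotation":[0,0,0.05]}
    - {"gripper":1,"slide":[-0.14,0.2,0.5],"rotation":[0,0,0.08]}
    - {"gripper":1,"slide":[-0.18,0.28,0.5],"rotation":[0,0,0.11]}
    - {"gripper":1,"slide":[-0.22,0.36,0.5],"rotation":[0,0,0.14]}
    - {"gripper":1,"slide":[-0.26,0.43,0.5],"rotation":[0,0,0.17]}
    - {"gripper":1,"slide":[-0.3,0.5,0.5],"rotation":[0,0,0.2]}

```text
time: 6.77
eef_pos: [0.6051, 0.0768, 0.1949]
tcp_rot: [-0.001, -0.627, 0.779, 0.0]
wrist_force: [-0.1, 0.3, -0.0]
width: 0.0835
gripper_force: 0.0
```

>>> jog_arm:
  commands:
    - {"gripper":1,"slide":[-0.04,0.08,0],"rotation":[0,0,0.02]}
    - {"gripper":1,"slide":[-0.07,0.16,0],"rotation":[0,0,0.04]}
    - {"gripper":1,"slide":[-0.11,0.24,0],"rotation":[0,0,0.06]}
    - {"gripper":1,"slide":[-0.14,0.32,0],"rotation":[0,0,0.08]}
    - {"gripper":1,"slide":[-0.18,0.4,0],"rotation":[0,0,0.1]}
    - {"gripper":1,"slide":[-0.21,0.48,0],"rotation":[0,0,0.12]}
    - {"gripper":1,"slide":[-0.25,0.56,0],"rotation":[0,0,0.14]}
    - {"gripper":1,"slide":[-0.28,0.64,0],"rotation":[0,0,0.16]}
    - {"gripper":1,"slide":[-0.32,0.72,0],"rotation":[0,0,0.18]}
    - {"gripper":1,"slide":[-0.35,0.8,0],"rotation":[0,0,0.2]}

```text
time: 7.6
eef_pos: [0.553, 0.1964, 0.1958]
tcp_rot: [-0.0, -0.686, 0.728, 0.0]
wrist_force: [0.6, -0.3, -0.4]
width: 0.0854
gripper_force: 0.0
```

>>> jog_arm:
  commands:
    - {"gripper":1,"slide":[-0.04,0.09,0],"rotation":[0,0,0.02]}
    - {"gripper":1,"slide":[-0.08,0.18,0],"rotation":[0,0,0.04]}
    - {"gripper":1,"slide":[-0.12,0.27,0],"rotation":[0,0,0.06]}
    - {"gripper":1,"slide":[-0.16,0.36,0],"rotation":[0,0,0.08]}
    - {"gripper":1,"slide":[-0.2,0.45,0],"rotation":[0,0,0.1]}
    - {"gripper":1,"slide":[-0.24,0.54,0],"rotation":[0,0,0.12]}
    - {"gripper":1,"slide":[-0.28,0.63,0],"rotation":[0,0,0.14]}
    - {"gripper":1,"slide":[-0.32,0.71,0],"rotation":[0,0,0.16]}
    - {"gripper":1,"slide":[-0.37,0.79,0],"rotation":[0,0,0.19]}
    - {"gripper":1,"slide":[-0.37,0.79,0],"rotation":[0,0,0.19]}

```text
time: 8.43
eef_pos: [0.497, 0.3161, 0.1958]
tcp_rot: [-0.0, 0.739, -0.674, -0.0]
wrist_force: [0.5, -1.4, 0.1]
width: 0.0855
gripper_force: 0.0
```

Run:
```python
from h import *
o=sensors.get_obs();print(o["time"],o["eef_pos"],np.degrees(2*np.arctan2(-o["tcp_rot"][1],o["tcp_rot"][2]))+90,o["joint_positions"])
t=imaging.camera("top");s=imaging.camera("side");cv2.imwrite("pics/t1.png",t);cv2.imwrite("pics/s1.png",s)
cv2.imwrite("pics/c2.png",np.hstack([crop(t,130,130,150,110,2.6),crop(s,190,200,150,110*1,2.6)]))
```

```text
8.4333 [0.49701449 0.31605902 0.19577593] -174.68328081274757 [ 8.41040243e-01  3.62980737e-01 -1.55909271e-01 -2.81739909e-04
 -1.05157820e+00 -7.48106228e-01]
```

View pics/c2.png

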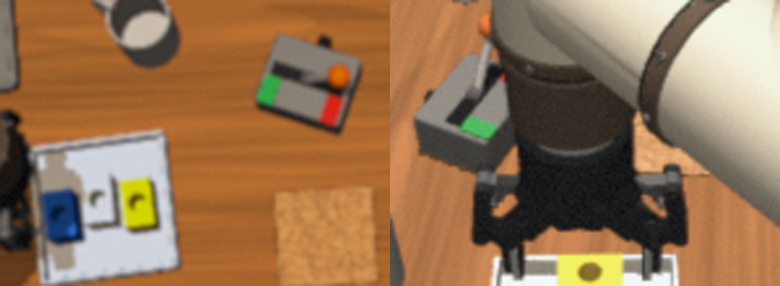

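The lever now lies on the red side. The blue mould sits untouched in the tray at about (59,215) in the crop, with the fingers lined up above its ends. I'm descending to grip it.

>>> jog_arm:
  commands:
    - {"gripper":1,"slide":[0,-0.025,-0.1],"rotation":[0,0,0]}
    - {"gripper":1,"slide":[0,-0.025,-0.2],"rotation":[0,0,0]}
    - {"gripper":1,"slide":[0,-0.025,-0.3],"rotation":[0,0,0]}
    - {"gripper":1,"slide":[0,-0.025,-0.4],"rotation":[0,0,0]}
    - {"gripper":1,"slide":[0,-0.025,-0.5],"rotation":[0,0,0]}
    - {"gripper":1,"slide":[0,-0.025,-0.6],"rotation":[0,0,0]}
    - {"gripper":1,"slide":[0,-0.025,-0.7],"rotation":[0,0,0]}
    - {"gripper":1,"slide":[0,-0.025,-0.8],"rotation":[0,0,0]}
    - {"gripper":1,"slide":[0,-0.025,-0.8],"rotation":[0,0,0]}
    - {"gripper":1,"slide":[0,-0.025,-0.8],"rotation":[0,0,0]}

```text
time: 9.37
eef_pos: [0.4982, 0.3093, 0.0753]
tcp_rot: [0.001, 0.738, -0.675, 0.0]
wrist_force: [1.1, 0.2, -0.0]
width: 0.0854
gripper_force: 0.0
```

>>> jog_arm:
  commands:
    - {"gripper":1,"slide":[0,0,-0.07],"rotation":[0,0,0]}
    - {"gripper":1,"slide":[0,0,-0.14],"rotation":[0,0,0]}
    - {"gripper":1,"slide":[0,0,-0.22],"rotation":[0,0,0]}
    - {"gripper":1,"slide":[0,0,-0.29],"rotation":[0,0,0]}
    - {"gripper":1,"slide":[0,0,-0.29],"rotation":[0,0,0]}
    - {"gripper":0.7,"slide":[0,0,-0.29],"rotation":[0,0,0]}
    - {"gripper":0.5,"slide":[0,0,-0.29],"rotation":[0,0,0]}
    - {"gripper":0.4,"slide":[0,0,-0.29],"rotation":[0,0,0]}
    - {"gripper":0.4,"slide":[0,0,-0.29],"rotation":[0,0,0]}
    - {"gripper":0.4,"slide":[0,0,-0.29],"rotation":[0,0,0]}
  squeeze: 40

```text
time: 10.2
eef_pos: [0.4986, 0.3105, 0.0331]
tcp_rot: [-0.001, 0.738, -0.675, 0.0]
wrist_force: [-1.0, 0.8, 1.8]
width: 0.0574
gripper_force: 43.4
```

>>> jog_arm:
  commands:
    - {"gripper":0.4,"slide":[0,0,0.04],"rotation":[0,0,0]}
    - {"gripper":0.4,"slide":[0,0,0.1],"rotation":[0,0,0]}
    - {"gripper":0.4,"slide":[0,0,0.2],"rotation":[0,0,0]}
    - {"gripper":0.4,"slide":[0,0,0.3],"rotation":[0,0,0]}
    - {"gripper":0.4,"slide":[0,0,0.4],"rotation":[0,0,0]}
    - {"gripper":0.4,"slide":[0,0,0.5],"rotation":[0,0,0]}
    - {"gripper":0.4,"slide":[0,0,0.6],"rotation":[0,0,0]}
    - {"gripper":0.4,"slide":[0,-0.05,0.67],"rotation":[0,0,0]}
    - {"gripper":0.4,"slide":[0,-0.12,0.67],"rotation":[0,0,0]}
    - {"gripper":0.4,"slide":[0,-0.2,0.67],"rotation":[0,0,0]}

```text
time: 11.03
eef_pos: [0.498, 0.2792, 0.1332]
tcp_rot: [-0.0, 0.738, -0.675, -0.0]
wrist_force: [-0.3, -0.7, -2.4]
width: 0.0576
gripper_force: 43.2
```

>>> jog_arm:
  commands:
    - {"gripper":0.4,"slide":[-0.01,-0.095,0],"rotation":[0,0,-0.01]}
    - {"gripper":0.4,"slide":[-0.02,-0.19,0],"rotation":[0,0,-0.02]}
    - {"gripper":0.4,"slide":[-0.03,-0.285,0],"rotation":[0,0,-0.03]}
    - {"gripper":0.4,"slide":[-0.04,-0.38,0],"rotation":[0,0,-0.04]}
    - {"gripper":0.4,"slide":[-0.05,-0.475,0],"rotation":[0,0,-0.05]}
    - {"gripper":0.4,"slide":[-0.06,-0.57,0],"rotation":[0,0,-0.06]}
    - {"gripper":0.4,"slide":[-0.07,-0.665,0],"rotation":[0,0,-0.07]}
    - {"gripper":0.4,"slide":[-0.08,-0.76,0],"rotation":[0,0,-0.08]}
    - {"gripper":0.4,"slide":[-0.09,-0.855,0],"rotation":[0,0,-0.09]}
    - {"gripper":0.4,"slide":[-0.1,-0.955,0],"rotation":[0,0,-0.09]}

```text
time: 11.87
eef_pos: [0.483, 0.1355, 0.1329]
tcp_rot: [-0.0, 0.713, -0.701, 0.0]
wrist_force: [0.4, -0.7, -1.1]
width: 0.0575
gripper_force: 43.2
```

>>> jog_arm:
  commands:
    - {"gripper":0.4,"slide":[-0.01,-0.095,0],"rotation":[0,0,-0.01]}
    - {"gripper":0.4,"slide":[-0.02,-0.19,0],"rotation":[0,0,-0.02]}
    - {"gripper":0.4,"slide":[-0.03,-0.285,0],"rotation":[0,0,-0.03]}
    - {"gripper":0.4,"slide":[-0.04,-0.38,0],"rotation":[0,0,-0.04]}
    - {"gripper":0.4,"slide":[-0.05,-0.475,0],"rotation":[0,0,-0.05]}
    - {"gripper":0.4,"slide":[-0.06,-0.57,0],"rotation":[0,0,-0.06]}
    - {"gripper":0.4,"slide":[-0.08,-0.68,0],"rotation":[0,0,-0.07]}
    - {"gripper":0.4,"slide":[-0.09,-0.78,0],"rotation":[0,0,-0.08]}
    - {"gripper":0.4,"slide":[-0.1,-0.88,0],"rotation":[0,0,-0.09]}
    - {"gripper":0.4,"slide":[-0.1,-0.955,0],"rotation":[0,0,-0.09]}

```text
time: 12.7
eef_pos: [0.4676, -0.0081, 0.1328]
tcp_rot: [-0.0, -0.688, 0.726, 0.0]
wrist_force: [-0.2, -0.6, -1.5]
width: 0.0573
gripper_force: 43.2
```

Run:
```python
from h import *
o=sensors.get_obs();print(o["time"],o["eef_pos"],np.degrees(2*np.arctan2(-o["tcp_rot"][1],o["tcp_rot"][2]))+90,o["joint_positions"],o["width"])
t=imaging.camera("top");s=imaging.camera("side");cv2.imwrite("pics/t2.png",t);cv2.imwrite("pics/s2.png",s)
cv2.imwrite("pics/c3.png",np.hstack([crop(t,130,130,150,150,2.6),crop(s,210,200,130,150*1,2.6)]))
```

```text
12.7 [ 0.46758823 -0.00810502  0.13281291] 176.9266393178387 [ 3.31358350e-01  2.42523570e-01 -5.23574559e-01 -8.03902984e-05
 -8.05038159e-01 -3.84942886e-01] 0.05729982806294149
```

View pics/c3.png

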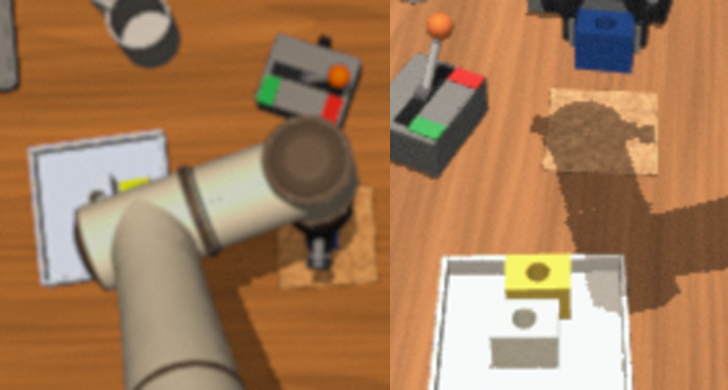

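The mould hangs from its two ends over the intended mat, at about (600,40) in the crop. The other two moulds are in place. In this view the knob looks raised, so I'll check that with numbers while lowering the mould.

Run:
```python
from h import *
X=(.6407,-.0277,.117);print(proj("top",X),proj("side",X),"seen",(260,158.8),(210+50/2.6,200+25/2.6))
```

```text
(np.float64(259.5604879659222), np.float64(158.79721381114973)) (np.float64(228.81469117283092), np.float64(209.86015800576666)) seen (260, 158.8) (229.23076923076923, 209.6153846153846)
```

>>> jog_arm:
  commands:
    - {"gripper":0.4,"slide":[0,0,-0.1],"rotation":[0,0,0]}
    - {"gripper":0.4,"slide":[0,0,-0.2],"rotation":[0,0,0]}
    - {"gripper":0.4,"slide":[0,0,-0.3],"rotation":[0,0,0]}
    - {"gripper":0.4,"slide":[0,0,-0.4],"rotation":[0,0,0]}
    - {"gripper":0.4,"slide":[0,0,-0.5],"rotation":[0,0,0]}
    - {"gripper":0.4,"slide":[0,0,-0.58],"rotation":[0,0,0]}
    - {"gripper":0.4,"slide":[0,0,-0.63],"rotation":[0,0,0]}
    - {"gripper":0.4,"slide":[0,0,-0.65],"rotation":[0,0,0]}
    - {"gripper":0.4,"slide":[0,0,-0.665],"rotation":[0,0,0]}
    - {"gripper":0.4,"slide":[0,0,-0.67],"rotation":[0,0,0]}

```text
time: 13.63
eef_pos: [0.4686, -0.0063, 0.0325]
tcp_rot: [0.0, -0.688, 0.725, -0.0]
wrist_force: [-0.4, -0.5, -0.9]
width: 0.0579
gripper_force: 43.2
```

>>> jog_arm:
  commands:
    - {"gripper":0.4,"slide":[0,0,-0.005],"rotation":[0,0,0]}
    - {"gripper":0.4,"slide":[0,0,-0.01],"rotation":[0,0,0]}
    - {"gripper":0.4,"slide":[0,0,-0.01],"rotation":[0,0,0]}
    - {"gripper":0.4,"slide":[0,0,-0.01],"rotation":[0,0,0]}
    - {"gripper":0.4,"slide":[0,0,-0.01],"rotation":[0,0,0]}
    - {"gripper":0.4,"slide":[0,0,-0.01],"rotation":[0,0,0]}
    - {"gripper":0.4,"slide":[0,0,-0.01],"rotation":[0,0,0]}
    - {"gripper":0.4,"slide":[0,0,-0.01],"rotation":[0,0,0]}
    - {"gripper":0.4,"slide":[0,0,-0.01],"rotation":[0,0,0]}
    - {"gripper":0.4,"slide":[0,0,-0.01],"rotation":[0,0,0]}

```text
time: 14.47
eef_pos: [0.4688, -0.0062, 0.0321]
tcp_rot: [0.001, -0.688, 0.725, -0.0]
wrist_force: [-2.0, 1.0, 6.1]
width: 0.0575
gripper_force: 43.8
```

>>> jog_arm:
  commands:
    - {"gripper":0.8,"slide":[0,0,0],"rotation":[0,0,0]}
    - {"gripper":1,"slide":[0,0,0],"rotation":[0,0,0]}
    - {"gripper":1,"slide":[0,0,0],"rotation":[0,0,0]}
    - {"gripper":1,"slide":[0,0,0],"rotation":[0,0,0]}
    - {"gripper":1,"slide":[0,0,0.06],"rotation":[0,0,0]}
    - {"gripper":1,"slide":[0,0,0.15],"rotation":[0,0,0]}
    - {"gripper":1,"slide":[0,0,0.27],"rotation":[0,0,0]}
    - {"gripper":1,"slide":[0,0,0.4],"rotation":[0,0,0]}
    - {"gripper":1,"slide":[0,0,0.52],"rotation":[0,0,0]}
    - {"gripper":1,"slide":[0,0,0.6],"rotation":[0,0,0]}

```text
time: 15.3
eef_pos: [0.4689, -0.0063, 0.1232]
tcp_rot: [0.001, -0.688, 0.725, -0.001]
wrist_force: [-0.5, -0.5, 1.1]
width: 0.0855
gripper_force: 0.0
```

>>> jog_arm:
  commands:
    - {"gripper":1,"slide":[0,0,0],"rotation":[0,0,-0.1]}
    - {"gripper":1,"slide":[0,0,0],"rotation":[0,0,-0.2]}
    - {"gripper":1,"slide":[0,0,0],"rotation":[0,0,-0.3]}
    - {"gripper":1,"slide":[0,0,0],"rotation":[0,0,-0.4]}
    - {"gripper":1,"slide":[0,0,0],"rotation":[0,0,-0.5]}
    - {"gripper":1,"slide":[0,0,0],"rotation":[0,0,-0.6]}
    - {"gripper":1,"slide":[0,0,0],"rotation":[0,0,-0.7]}
    - {"gripper":1,"slide":[0,0,0],"rotation":[0,0,-0.8]}
    - {"gripper":1,"slide":[0,0,0],"rotation":[0,0,-0.9]}
    - {"gripper":1,"slide":[0,0,0],"rotation":[0,0,-1]}

```text
time: 16.13
eef_pos: [0.4682, -0.0065, 0.1214]
tcp_rot: [0.0, -0.356, 0.934, -0.0]
wrist_force: [0.3, -0.1, -0.1]
width: 0.0855
gripper_force: 0.0
```

>>> jog_arm:
  commands:
    - {"gripper":1,"slide":[0,0,0],"rotation":[0,0,-0.1]}
    - {"gripper":1,"slide":[0,0,0],"rotation":[0,0,-0.2]}
    - {"gripper":1,"slide":[0,0,0],"rotation":[0,0,-0.3]}
    - {"gripper":1,"slide":[0,0,0],"rotation":[0,0,-0.4]}
    - {"gripper":1,"slide":[0,0,0],"rotation":[0,0,-0.5]}
    - {"gripper":1,"slide":[0,0,0],"rotation":[0,0,-0.6]}
    - {"gripper":1,"slide":[0,0,0],"rotation":[0,0,-0.7]}
    - {"gripper":1,"slide":[0,0,0],"rotation":[0,0,-0.8]}
    - {"gripper":1,"slide":[0,0,0],"rotation":[0,0,-0.9]}
    - {"gripper":1,"slide":[0,0,0],"rotation":[0,0,-1]}

```text
time: 16.97
eef_pos: [0.4682, -0.0065, 0.1214]
tcp_rot: [0.0, 0.028, 1.0, 0.0]
wrist_force: [0.6, 0.0, 0.4]
width: 0.0853
gripper_force: 0.0
```

Run:
```python
from h import *
o=sensors.get_obs();print(o["time"],o["eef_pos"],np.degrees(2*np.arctan2(-o["tcp_rot"][1],o["tcp_rot"][2]))+90,o["joint_positions"],o["width"])
t=imaging.camera("top");s=imaging.camera("side");cv2.imwrite("pics/t3.png",t);cv2.imwrite("pics/s3.png",s)
cv2.imwrite("pics/c4.png",np.hstack([crop(t,225,180,60,80,5),crop(s,250,190,90,80,5)]))
```

```text
16.9667 [ 0.46817768 -0.00649256  0.12139088] 86.76948931651197 [ 3.34450063e-01  2.59555673e-01 -5.36753443e-01  6.06268107e-05
 -7.74027573e-01 -1.96167278e+00] 0.08533149954402881
```

View pics/c4.png

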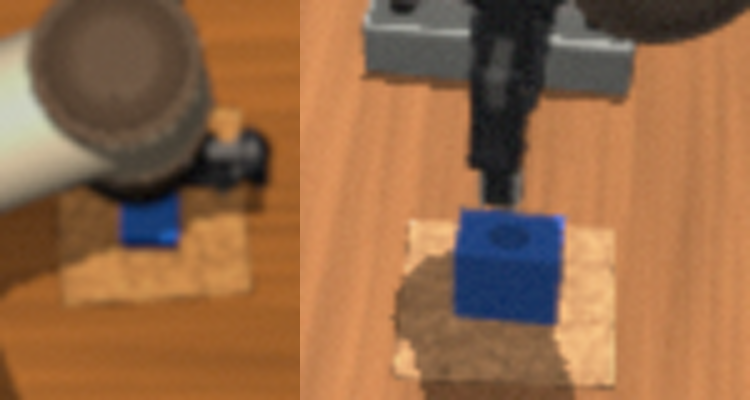

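The mould stands upright on the mat, at about (510,265) in the side half of the crop, and the fingers have turned to its long sides. I'm taking it again.

>>> jog_arm:
  commands:
    - {"gripper":1,"slide":[0,0,-0.1],"rotation":[0,0,0]}
    - {"gripper":1,"slide":[0,0,-0.2],"rotation":[0,0,0]}
    - {"gripper":1,"slide":[0,0,-0.3],"rotation":[0,0,0]}
    - {"gripper":1,"slide":[0,0,-0.4],"rotation":[0,0,0]}
    - {"gripper":1,"slide":[0,0,-0.5],"rotation":[0,0,0]}
    - {"gripper":1,"slide":[0,0,-0.57],"rotation":[0,0,0]}
    - {"gripper":1,"slide":[0,0,-0.57],"rotation":[0,0,0]}
    - {"gripper":0.7,"slide":[0,0,-0.57],"rotation":[0,0,0]}
    - {"gripper":0.5,"slide":[0,0,-0.57],"rotation":[0,0,0]}
    - {"gripper":0.35,"slide":[0,0,-0.57],"rotation":[0,0,0]}

```text
time: 17.9
eef_pos: [0.4689, -0.0062, 0.0362]
tcp_rot: [0.001, 0.026, 1.0, 0.0]
wrist_force: [1.3, -0.4, -0.1]
width: 0.0517
gripper_force: 0.0
```

>>> jog_arm:
  commands:
    - {"gripper":0.2,"slide":[0,0,0],"rotation":[0,0,0]}
    - {"gripper":0.2,"slide":[0,0,0],"rotation":[0,0,0]}
    - {"gripper":0.2,"slide":[0,0,0],"rotation":[0,0,0]}
    - {"gripper":0.2,"slide":[0,0,0],"rotation":[0,0,0]}
    - {"gripper":0.2,"slide":[0,0,0],"rotation":[0,0,0]}
    - {"gripper":0.2,"slide":[0,0,0.05],"rotation":[0,0,0]}
    - {"gripper":0.2,"slide":[0,0,0.12],"rotation":[0,0,0]}
    - {"gripper":0.2,"slide":[0,0,0.2],"rotation":[0,0,0]}
    - {"gripper":0.2,"slide":[0,0,0.3],"rotation":[0,0,0]}
    - {"gripper":0.2,"slide":[0,0,0.4],"rotation":[0,0,0]}

```text
time: 18.73
eef_pos: [0.4674, -0.0067, 0.0958]
tcp_rot: [-0.001, 0.026, 1.0, -0.0]
wrist_force: [-0.8, -0.7, -1.3]
width: 0.0354
gripper_force: 40.4
```

>>> jog_arm:
  commands:
    - {"gripper":0.2,"slide":[0,0,0.1],"rotation":[0,0,0]}
    - {"gripper":0.2,"slide":[0,0,0.2],"rotation":[0,0,0]}
    - {"gripper":0.2,"slide":[0,0,0.3],"rotation":[0,0,0]}
    - {"gripper":0.2,"slide":[0,0,0.4],"rotation":[0,0,0]}
    - {"gripper":0.2,"slide":[0,0,0.5],"rotation":[0,0,0]}
    - {"gripper":0.2,"slide":[0,-0.03,0.6],"rotation":[0,0,0]}
    - {"gripper":0.2,"slide":[0,-0.08,0.66],"rotation":[0,0,0]}
    - {"gripper":0.2,"slide":[0,-0.15,0.66],"rotation":[0,0,0]}
    - {"gripper":0.2,"slide":[0,-0.22,0.66],"rotation":[0,0,0]}
    - {"gripper":0.2,"slide":[0,-0.3,0.66],"rotation":[0,0,0]}

```text
time: 19.57
eef_pos: [0.4672, -0.0526, 0.1933]
tcp_rot: [-0.001, 0.026, 1.0, 0.0]
wrist_force: [0.2, -0.6, -1.8]
width: 0.0354
gripper_force: 40.4
```

>>> jog_arm:
  commands:
    - {"gripper":0.2,"slide":[0,-0.08,0],"rotation":[0,0,0]}
    - {"gripper":0.2,"slide":[0.01,-0.16,0],"rotation":[0,0,0]}
    - {"gripper":0.2,"slide":[0.02,-0.24,0],"rotation":[0,0,0]}
    - {"gripper":0.2,"slide":[0.03,-0.32,0],"rotation":[0,0,0]}
    - {"gripper":0.2,"slide":[0.04,-0.4,0],"rotation":[0,0,0]}
    - {"gripper":0.2,"slide":[0.05,-0.48,0],"rotation":[0,0,0]}
    - {"gripper":0.2,"slide":[0.06,-0.56,0],"rotation":[0,0,0]}
    - {"gripper":0.2,"slide":[0.06,-0.62,0],"rotation":[0,0,0]}
    - {"gripper":0.2,"slide":[0.06,-0.68,0],"rotation":[0,0,0]}
    - {"gripper":0.2,"slide":[0.06,-0.75,0],"rotation":[0,0,0]}

```text
time: 20.4
eef_pos: [0.4765, -0.1649, 0.1935]
tcp_rot: [-0.001, 0.026, 1.0, 0.0]
wrist_force: [0.2, 0.4, -1.1]
width: 0.0353
gripper_force: 40.4
```

>>> jog_arm:
  commands:
    - {"gripper":0.2,"slide":[0,-0.08,0],"rotation":[0,0,0]}
    - {"gripper":0.2,"slide":[0.01,-0.16,0],"rotation":[0,0,0]}
    - {"gripper":0.2,"slide":[0.02,-0.24,0],"rotation":[0,0,0]}
    - {"gripper":0.2,"slide":[0.03,-0.32,0],"rotation":[0,0,0]}
    - {"gripper":0.2,"slide":[0.04,-0.4,0],"rotation":[0,0,0]}
    - {"gripper":0.2,"slide":[0.05,-0.48,0],"rotation":[0,0,0]}
    - {"gripper":0.2,"slide":[0.06,-0.56,0],"rotation":[0,0,0]}
    - {"gripper":0.2,"slide":[0.06,-0.63,0],"rotation":[0,0,0]}
    - {"gripper":0.2,"slide":[0.06,-0.68,0],"rotation":[0,0,0]}
    - {"gripper":0.2,"slide":[0.06,-0.7,0],"rotation":[0,0,0]}

```text
time: 21.23
eef_pos: [0.4861, -0.2702, 0.1941]
tcp_rot: [-0.0, 0.027, 1.0, -0.0]
wrist_force: [0.3, 0.4, -1.3]
width: 0.0352
gripper_force: 40.4
```

Run:
```python
from h import *
o=sensors.get_obs();print(o["time"],o["eef_pos"],np.degrees(2*np.arctan2(-o["tcp_rot"][1],o["tcp_rot"][2]))+90,o["joint_positions"],o["width"])
t=imaging.camera("top");s=imaging.camera("side");cv2.imwrite("pics/t4.png",t);cv2.imwrite("pics/s4.png",s)
cv2.imwrite("pics/c5.png",np.hstack([crop(t,300,170,75,80,4),crop(s,245,110,90,100,5)[:320]]))
H=cv2.cvtColor(s,cv2.COLOR_BGR2HSV);m=cv2.inRange(H,(100,120,30),(130,255,255))[120:200,262:330]
c=max(cv2.findContours(m,0,2)[0],key=cv2.contourArea);print(cv2.contourArea(c),cv2.boundingRect(c),(cv2.boxPoints(cv2.minAreaRect(c))+[262,120]).tolist())
# predicted corners of the mould if centred on TCP
e=o["eef_pos"];a=np.radians(-3.1)
for z in(-.032,.018):
  for u,v in((.029,.018),(-.029,.018),(.029,-.018),(-.029,-.018)):
    print(np.round(proj("side",(e[0]+u*np.cos(a)-v*np.sin(a),e[1]+u*np.sin(a)+v*np.cos(a),e[2]+z)),1))
```

```text
21.2333 [ 0.4860946  -0.27016548  0.19413023] 86.92745579435896 [-2.15786224e-01  3.11535411e-01 -2.38518263e-01  8.06673615e-05
 -1.02100808e+00 -1.40867827e+00] 0.03520333677277113
171.5 (22, 13, 19, 20) [[284.0, 133.0], [302.0, 133.0], [302.0, 152.0], [284.0, 152.0]]
[282.6 152.1]
[301.6 153.6]
[284.3 145.7]
[302.9 147.2]
[282.5 137.7]
[302.1 139.2]
[284.3 131.6]
[303.4 133. ]
```

View pics/c5.png

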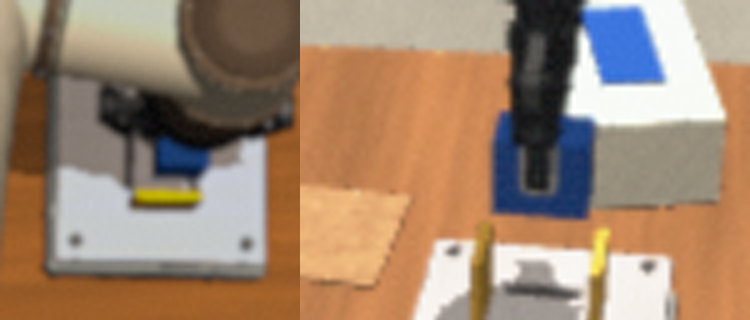

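The mould hangs level above the nest, at about (545,165) in the crop and centred between the yellow plates at (483,270) and (600,270). Its outline matches the predicted corners to within about a pixel. I'm lowering it slowly.

>>> jog_arm:
  commands:
    - {"gripper":0.2,"slide":[0,0.005,-0.06],"rotation":[0,0,0]}
    - {"gripper":0.2,"slide":[0,0.005,-0.12],"rotation":[0,0,0]}
    - {"gripper":0.2,"slide":[0,0.005,-0.18],"rotation":[0,0,0]}
    - {"gripper":0.2,"slide":[0,0.005,-0.24],"rotation":[0,0,0]}
    - {"gripper":0.2,"slide":[0,0.005,-0.29],"rotation":[0,0,0]}
    - {"gripper":0.2,"slide":[0,0.005,-0.34],"rotation":[0,0,0]}
    - {"gripper":0.2,"slide":[0,0.005,-0.39],"rotation":[0,0,0]}
    - {"gripper":0.2,"slide":[0,0.005,-0.44],"rotation":[0,0,0]}
    - {"gripper":0.2,"slide":[0,0.005,-0.48],"rotation":[0,0,0]}
    - {"gripper":0.2,"slide":[0,0.005,-0.48],"rotation":[0,0,0]}

```text
time: 22.17
eef_pos: [0.4854, -0.2679, 0.1207]
tcp_rot: [-0.001, 0.026, 1.0, 0.0]
wrist_force: [0.1, -0.4, -2.1]
width: 0.0354
gripper_force: 40.4
```

>>> jog_arm:
  commands:
    - {"gripper":0.2,"slide":[0,0,-0.02],"rotation":[0,0,0]}
    - {"gripper":0.2,"slide":[0,0,-0.04],"rotation":[0,0,0]}
    - {"gripper":0.2,"slide":[0,0,-0.055],"rotation":[0,0,0]}
    - {"gripper":0.2,"slide":[0,0,-0.065],"rotation":[0,0,0]}
    - {"gripper":0.2,"slide":[0,0,-0.075],"rotation":[0,0,0]}
    - {"gripper":0.2,"slide":[0,0,-0.08],"rotation":[0,0,0]}
    - {"gripper":0.2,"slide":[0,0,-0.085],"rotation":[0,0,0]}
    - {"gripper":0.2,"slide":[0,0,-0.09],"rotation":[0,0,0]}
    - {"gripper":0.2,"slide":[0,0,-0.09],"rotation":[0,0,0]}
    - {"gripper":0.2,"slide":[0,0,-0.09],"rotation":[0,0,0]}

```text
time: 23.0
eef_pos: [0.4862, -0.2682, 0.1089]
tcp_rot: [0.0, 0.026, 1.0, -0.0]
wrist_force: [-0.3, 0.7, -0.9]
width: 0.0354
gripper_force: 40.4
```

Run:
```python
from h import *
t=imaging.camera("top");s=imaging.camera("side")
cv2.imwrite("pics/c6.png",np.hstack([crop(t,305,175,70,60,5),crop(s,255,130,70,60,5)]))
```

```text
(no output)
```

View pics/c6.png

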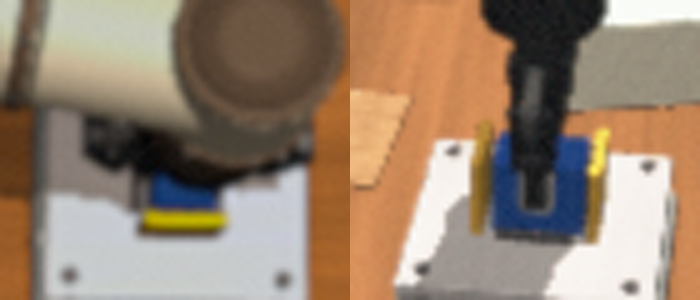

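The mould sits between the two plates with gaps on both sides, just above the floor. I'll lower it the last 2 mm or so, let go and rise.

>>> jog_arm:
  commands:
    - {"gripper":0.2,"slide":[0,0,-0.005],"rotation":[0,0,0]}
    - {"gripper":0.2,"slide":[0,0,-0.01],"rotation":[0,0,0]}
    - {"gripper":0.2,"slide":[0,0,-0.015],"rotation":[0,0,0]}
    - {"gripper":0.2,"slide":[0,0,-0.015],"rotation":[0,0,0]}
    - {"gripper":0.2,"slide":[0,0,-0.015],"rotation":[0,0,0]}
    - {"gripper":0.2,"slide":[0,0,-0.015],"rotation":[0,0,0]}
    - {"gripper":0.2,"slide":[0,0,-0.015],"rotation":[0,0,0]}
    - {"gripper":0.2,"slide":[0,0,-0.015],"rotation":[0,0,0]}
    - {"gripper":0.2,"slide":[0,0,-0.015],"rotation":[0,0,0]}
    - {"gripper":0.2,"slide":[0,0,-0.015],"rotation":[0,0,0]}

```text
time: 23.93
eef_pos: [0.4862, -0.2682, 0.1073]
tcp_rot: [0.0, 0.026, 1.0, -0.0]
wrist_force: [-2.5, 1.6, 5.6]
width: 0.036
gripper_force: 41.1
```

>>> jog_arm:
  commands:
    - {"gripper":0.5,"slide":[0,0,0],"rotation":[0,0,0]}
    - {"gripper":0.8,"slide":[0,0,0],"rotation":[0,0,0]}
    - {"gripper":0.8,"slide":[0,0,0],"rotation":[0,0,0]}
    - {"gripper":0.8,"slide":[0,0,0],"rotation":[0,0,0]}
    - {"gripper":0.8,"slide":[0,0,0.06],"rotation":[0,0,0]}
    - {"gripper":0.8,"slide":[0,0,0.16],"rotation":[0,0,0]}
    - {"gripper":0.8,"slide":[0,0,0.3],"rotation":[0,0,0]}
    - {"gripper":0.8,"slide":[0,0,0.44],"rotation":[0,0,0]}
    - {"gripper":0.8,"slide":[0,0,0.58],"rotation":[0,0,0]}
    - {"gripper":0.8,"slide":[0,0,0.7],"rotation":[0,0,0]}

```text
time: 24.77
eef_pos: [0.4865, -0.2684, 0.2138]
tcp_rot: [0.001, 0.026, 1.0, -0.0]
wrist_force: [0.1, 0.5, 0.1]
width: 0.0685
gripper_force: 0.0
```

>>> jog_arm:
  commands:
    - {"gripper":0.5,"slide":[0.04,0.06,0],"rotation":[0,0,0.08]}
    - {"gripper":0,"slide":[0.09,0.13,0],"rotation":[0,0,0.16]}
    - {"gripper":0,"slide":[0.14,0.2,0],"rotation":[0,0,0.24]}
    - {"gripper":0,"slide":[0.18,0.27,0],"rotation":[0,0,0.32]}
    - {"gripper":0,"slide":[0.23,0.33,0],"rotation":[0,0,0.4]}
    - {"gripper":0,"slide":[0.28,0.4,0],"rotation":[0,0,0.48]}
    - {"gripper":0,"slide":[0.32,0.47,0],"rotation":[0,0,0.56]}
    - {"gripper":0,"slide":[0.37,0.54,0],"rotation":[0,0,0.64]}
    - {"gripper":0,"slide":[0.42,0.6,0],"rotation":[0,0,0.72]}
    - {"gripper":0,"slide":[0.46,0.67,0],"rotation":[0,0,0.8]}

```text
time: 25.6
eef_pos: [0.5558, -0.1673, 0.2122]
tcp_rot: [0.0, -0.285, 0.958, -0.0]
wrist_force: [-0.2, -0.2, -0.6]
width: 0.0
gripper_force: 0.0
```

>>> jog_arm:
  commands:
    - {"gripper":0,"slide":[0.05,0.07,0],"rotation":[0,0,0.08]}
    - {"gripper":0,"slide":[0.1,0.14,0],"rotation":[0,0,0.16]}
    - {"gripper":0,"slide":[0.14,0.2,0],"rotation":[0,0,0.24]}
    - {"gripper":0,"slide":[0.18,0.27,0],"rotation":[0,0,0.32]}
    - {"gripper":0,"slide":[0.23,0.33,0],"rotation":[0,0,0.4]}
    - {"gripper":0,"slide":[0.28,0.4,0],"rotation":[0,0,0.48]}
    - {"gripper":0,"slide":[0.32,0.47,0],"rotation":[0,0,0.56]}
    - {"gripper":0,"slide":[0.37,0.54,0],"rotation":[0,0,0.64]}
    - {"gripper":0,"slide":[0.42,0.6,0],"rotation":[0,0,0.72]}
    - {"gripper":0,"slide":[0.46,0.67,0],"rotation":[0,0,0.8]}

```text
time: 26.43
eef_pos: [0.6247, -0.0668, 0.2122]
tcp_rot: [0.0, -0.568, 0.823, -0.0]
wrist_force: [0.3, -0.4, 0.2]
width: 0.0002
gripper_force: 0.0
```

Run:
```python
from h import *
o=sensors.get_obs();print(o["time"],o["eef_pos"],np.degrees(2*np.arctan2(-o["tcp_rot"][1],o["tcp_rot"][2]))+90,o["joint_positions"],o["width"])
t=imaging.camera("top");s=imaging.camera("side")
cv2.imwrite("pics/c7.png",np.hstack([crop(t,220,130,160,110,2.5),crop(s,190,130,150,110,2.5)]))
```

```text
26.4333 [ 0.62472945 -0.06683572  0.21216786] 159.16800213496975 [ 1.50695171e-01  4.13433926e-01 -3.28996264e-02  2.58230633e-04
 -1.12387428e+00 -5.14393660e-01] 0.0001706347403849285
```

View pics/c7.png

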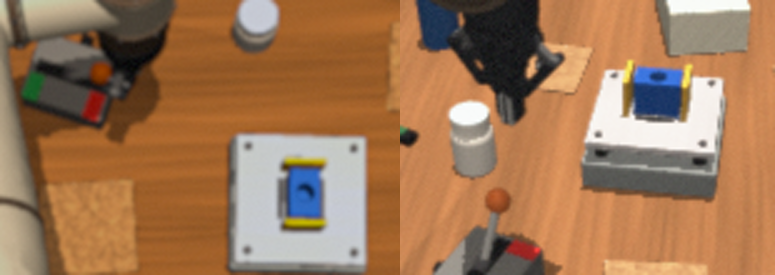

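The mould sits flat in the nest between the plates, at about (305,193) in the top half of the crop. The jar hasn't moved and the lever is still off. Next I push the lever back to on.

>>> jog_arm:
  commands:
    - {"gripper":0,"slide":[0,0,-0.12],"rotation":[0,0,0]}
    - {"gripper":0,"slide":[0,0,-0.24],"rotation":[0,0,0]}
    - {"gripper":0,"slide":[0,0,-0.36],"rotation":[0,0,0]}
    - {"gripper":0,"slide":[0,0,-0.48],"rotation":[0,0,0]}
    - {"gripper":0,"slide":[0,0,-0.56],"rotation":[0,0,0]}
    - {"gripper":0,"slide":[0,0,-0.61],"rotation":[0,0,0]}
    - {"gripper":0,"slide":[0,0,-0.61],"rotation":[0,0,0]}
    - {"gripper":0,"slide":[0.01,0.03,-0.61],"rotation":[0,0,0]}
    - {"gripper":0,"slide":[0.02,0.06,-0.61],"rotation":[0,0,0]}
    - {"gripper":0,"slide":[0.035,0.09,-0.61],"rotation":[0,0,0]}

```text
time: 27.37
eef_pos: [0.6302, -0.0533, 0.1214]
tcp_rot: [0.001, -0.566, 0.824, -0.001]
wrist_force: [-0.5, -0.1, 0.4]
width: 0.0
gripper_force: 0.0
```

>>> jog_arm:
  commands:
    - {"gripper":0,"slide":[0.02,0.055,0],"rotation":[0,0,0]}
    - {"gripper":0,"slide":[0.04,0.11,0],"rotation":[0,0,0]}
    - {"gripper":0,"slide":[0.06,0.165,0],"rotation":[0,0,0]}
    - {"gripper":0,"slide":[0.085,0.22,0],"rotation":[0,0,0]}
    - {"gripper":0,"slide":[0.105,0.275,0],"rotation":[0,0,0]}
    - {"gripper":0,"slide":[0.125,0.33,0],"rotation":[0,0,0]}
    - {"gripper":0,"slide":[0.145,0.385,0],"rotation":[0,0,0]}
    - {"gripper":0,"slide":[0.17,0.44,0],"rotation":[0,0,0]}
    - {"gripper":0,"slide":[0.19,0.51,0],"rotation":[0,0,0]}
    - {"gripper":0,"slide":[0.19,0.51,0],"rotation":[0,0,0]}

```text
time: 28.2
eef_pos: [0.6587, 0.025, 0.1198]
tcp_rot: [0.0, -0.567, 0.824, -0.0]
wrist_force: [0.3, -0.5, -0.1]
width: -0.0
gripper_force: 0.0
```

>>> jog_arm:
  commands:
    - {"gripper":0,"slide":[0,0,0.1],"rotation":[0,0,0]}
    - {"gripper":0,"slide":[0,0,0.2],"rotation":[0,0,0]}
    - {"gripper":0,"slide":[0,0,0.3],"rotation":[0,0,0]}
    - {"gripper":0,"slide":[0,0,0.4],"rotation":[0,0,0]}
    - {"gripper":0,"slide":[0,0,0.5],"rotation":[0,0,0]}
    - {"gripper":0,"slide":[-0.1,-0.15,0.6],"rotation":[0,0,0]}
    - {"gripper":0,"slide":[-0.2,-0.3,0.6],"rotation":[0,0,0]}
    - {"gripper":0,"slide":[-0.3,-0.45,0.6],"rotation":[0,0,0]}
    - {"gripper":0,"slide":[-0.4,-0.6,0.6],"rotation":[0,0,0]}
    - {"gripper":0,"slide":[-0.4,-0.6,0.6],"rotation":[0,0,0]}

```text
time: 29.03
eef_pos: [0.5951, -0.0702, 0.2105]
tcp_rot: [-0.001, -0.565, 0.825, 0.0]
wrist_force: [-0.4, 0.0, 0.4]
width: 0.0004
gripper_force: 0.0
```

Run:
```python
from h import *
t=imaging.camera("top");s=imaging.camera("side")
cv2.imwrite("pics/c8.png",np.hstack([crop(t,130,110,250,140,1.6),crop(s,130,130,220,240,1.6)[:224]])) if 0 else cv2.imwrite("pics/c8.png",np.hstack([crop(t,130,100,240,200,1.6),crop(s,130,130,240,200,1.6)]))
```

```text
(no output)
```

View pics/c8.png

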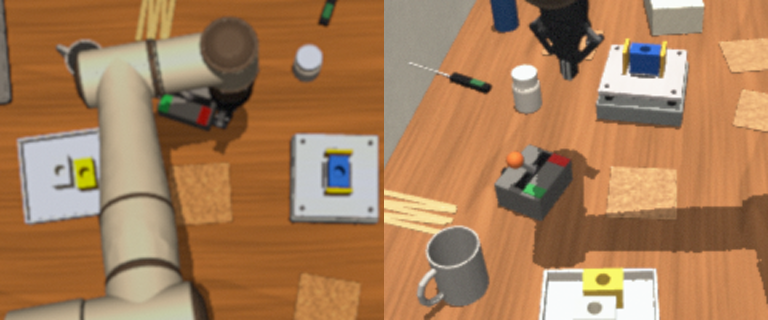

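The lever is back on the green side, with the knob at (514,158) in the crop. The mould sits in the nest, the other two moulds, the jug and the jar are in place, and the gripper is clear. I'm handing in.

```bash
python3 -c "
from cell import r
print(r.job_done())"
```

```text
the job is handed in; nothing more can be done
None
```

The job is handed in at about 29 s of the 72 s: lever switched off, blue mould regripped on the cork mat and set flat in the nest, lever back on, and the other moulds, jug and jar look unmoved in the last pictures.

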